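# Index the turntable to its next hole

### The arm

A 6-joint arm with a two-finger parallel gripper is mounted at the origin on the work surface. World frame = base frame: x ahead of the robot, y to its left, z up, the work surface at z = 0. Lengths are in m, angles in rad, forces in N, time in s.
With the tool pointing down it reaches from about 0.35 to 0.975 m from the base axis. Payload 4.9 kg.
Tool frame: the origin (TCP) lies at the very end of the fingers, on their centre line; the grasp point (between the pads) lies 19 mm behind it; z points along the fingers, y is the direction in which the jaws open and shut (so a half turn about z gives the same grasp; the last joint's range is limited). The gripper opens to 85 mm and grips with 20 to 120 N. Pads are 22 mm wide; open, the fingers measure 114 mm over their backs; the gripper's body (76 mm by 85 mm) begins 54 mm behind the grasp point. The pads swing forward as they close: fully open they stand 13 mm farther back than shut.
Start: joints at [1.181, 0.053, 1.613, -0, 1.476, -0.119], TCP at [0.167, 0.602, 0.231] pointing down, gripper open.
Joint ranges: [-3.01, 3.01], [-1.01, 2.22], [0.06, 2.58], [-1.02, 4.17], [0.09, 2.62], [-3.14, 3.14]. Speed limits (rad/s): [2.57, 2.57, 3.14, 3.14, 3.14, 3.14].

### API

Orientations are given as [roll, pitch, yaw] about the fixed x, y, z axes, in that order (R = Rz(yaw) Ry(pitch) Rx(roll)).
In Python, from workcell import bot gives the robot as it stands.
- The arm moves only by the tool drive_tool, never from a script. Its argument "commands" is a list of rows, each a list of 3 entries, a list of its own where there are three numbers: the shift along the tool's x, y, z in units of 40 mm (1.0 is 40 mm), then the turn about the tool's z in units of 5 degrees (1.0 is 5 degrees), then the closure, from -1 (fully open) to 1 (shut). In form: [[[dx, dy, dz], roll, hand], ...]. A call has 1 to 10 rows; each row is the pose to reach, as a shift and turn from the pose commanded when the call began, along the tool's axes at that moment; what a row does not reach only later rows make up. A row lasts 1/8 s, in which the tool goes at most 62.5 mm and 10.7 degrees, less where a joint would pass 70% of its speed; a pose out of reach is approached as far as the arm can. A call with a gripper value outside its range is refused whole. The fingers move at their own pace and stop on an object; "force" is the grip in N (left out, the last holds). Time passes only in rows, so rows that repeat a pose let the fingers close. It gives the time, the measured TCP pose, the force and the opening at its end, in the units of the state.
- bot.observe(): the state, without advancing time (a new reading comes with each control period).
- bot.get_image(name): name is "scene" or "top"; returns the picture (480x640x3 uint8, red, green, blue); there is no depth.
- bot.camera_info(name): a dict with "K" (3x3 intrinsics, pixels), "position" and "attitude" of the camera in the world. Camera axes: x right, y down, z forward; pixel columns grow to the right and rows downward; lengths in m; the calibration is good to about 2 mm. A picture is of the moment at which its call begins. camera_info takes no time and is no camera call.
- bot.finish_job(): hands the job in, once; it reports no verdict.
Trained networks look in the newest picture that a camera, given by its name, has taken for a name from the list of things; names that differ only in an ending like _2 or _b are one class to them, and where a whole thing is asked for, a point or a joint stands for the part that bears it (a point fixed in the world has none). Each returns a list of dicts, best first, with "confidence" (0 to 1); they miss things now and then, are a little off and sometimes report something else, mostly with a low value. They report only what shows in the picture. A call takes as long as a camera call. They do not tell look-alikes from the thing itself.
- bot.spot_in(camera, label): "box" ([left, top, width, height] in pixels, round what is visible of it).
The state is a dict: "t": time; "joint_pos": joint angles; "joint_vel": joint speeds; "joint_efforts": joint torques, N m; "eef_pos": TCP position; "eef_rot": TCP orientation; "contact_force": force on the tool from outside, world axes, zero at the start; "moment": the same for the moment, N m; "gripper_width": finger opening in m.
Only numpy, scipy, OpenCV 4.12 (cv2) and the standard library are available. Lean on these libraries where they do the work, as an engineer would, in place of code of your own. Each camera call takes 0.05 s, during which the arm holds its last target. There are 200 camera calls.

### The job

Turn the indexing turntable on by one hole, clockwise as seen from above: press its black plunger button down with a fingertip, push the table round while the plunger is down, then let the button spring fully up in the very next hole, so that the table is locked there, and move the hand clear. The eight-sided wooden blank stands loose on the turntable: let it ride round where it is, without lifting it or shoving it off centre, and leave the other things on the bench where they are.

Things in the scene. Friction and masses are not known exactly. Their poses are not given: they have to be found in the camera images.
- jig: Fixed base: wooden board 340 x 340 x 18 mm lying on the bench, with a steel drum and on it an aluminium index plate (disc 234 mm across, top 68 mm above the bench) with eight 15 mm holes, evenly spaced every 45 degrees on a circle of 102 mm radius. Origin: centre of the board's underside, on the vertical turning axis; x, y along the board's edges, z up. The plunger starts in the hole on the board's +y side.
- turntable_centre (a point): Centre of the top face of the turntable (plywood disc 170 mm across, 10 mm thick, top 81 mm above the bench), on the vertical turning axis.
- button_top (a point): Centre of the top face of the plunger's black round button (34 mm across), 106 mm above the bench when up. It turns with the table, 135 mm from the turning axis, and goes straight down when pressed. It stands over an aluminium block at the end of a two-bar arm on the turntable (block 62 mm along the direction of turning, 34 mm radially, top 83 mm above the bench).
- lug_top (a point): Top centre, 127 mm above the bench, of the upright aluminium lug on the plunger block, just clockwise of the button: 34 mm wide radially, 7 mm thick, its face 27 mm from the button's centre, 21 mm higher than the button when up. A fingertip holding the button down can push the table round against it, or drag the table by friction on the button.
- turntable (a joint): Turn of the turntable in rad: 0 in the hole where it starts, growing clockwise seen from above; the next hole is at pi/4 = 0.785. It turns stiffly enough (about 1 N at the button) to stay where it is left. While the plunger is up in a hole the table is locked to within about 0.02 rad.
- plunger (a joint): How far the plunger is pressed, m: 0 fully up (pin up in a hole from below), 0.014 at its stop; 5 N starts it, 10 N at the stop. Its pin sits 33 mm nearer the axis than the button. Pressed 0.008 or more it is clear and the table can turn. Let go between holes it slides under the plate at about 0.008 and springs up within about 4 mm (0.04 rad) of a hole's centre.
- blank: Loose eight-sided light wood blank, 110 mm across its corners, 40 mm thick, 0.25 kg, standing flat and centred on the turntable. Origin: centre of its underside, z up.
- bush: Bystander, to be left alone: plain brass bush, 28 mm across, 22 mm tall, standing on a corner of the jig board; origin at the centre of its underside.
- wedge: Bystander, to be left alone: dark wood block 50 x 22 x 25 mm, on another corner of the jig board; origin at the centre of its underside.
- tape: Bystander, to be left alone: roll of tape lying flat, 96 mm across, 25 mm tall; origin at the centre of its underside.
- sanding_block: Bystander, to be left alone: wood and cork sanding block 110 x 65 x 38 mm; origin at the centre of its underside.
- offcut: Bystander, to be left alone: wood offcut 160 x 70 x 22 mm; origin at the centre of its underside.
- glue: Bystander, to be left alone: white glue bottle, 60 mm across, 150 mm tall; origin at the centre of its underside.
- clamp: Bystander, to be left alone: bar clamp lying flat, 300 mm long, 30 mm high; origin at the centre of its underside.
Mind the look-alikes: they are no part of the job. Leave any blue or purple look-alike of the blank alone.

How it is judged:
On the way, in this order (a step that is already met when the one before it is completed fails the run):
1. the plunger is pressed clear of the index plate while the table is still at the first hole (value of joint plunger above 0.0075 m and value of joint turntable below 0.15 rad), for 0.05 s.
2. the table is on its way clockwise between the two holes (value of joint turntable between 0.2 and 0.65 rad), for 0.05 s.
At the end, for the whole second after the job is handed in: The turntable is at rest one hole further clockwise (0.745 to 0.825 rad), the plunger is fully up in that hole (pressed less than 3 mm), and the blank still stands flat on the turntable within 15 mm of its centre (value of joint turntable between 0.745 and 0.825 rad and value of joint plunger below 0.003 m and velocity of joint turntable between -0.05 and 0.05 rad/s and horizontal distance between blank and turntable_centre below 0.015 m and z of blank in the frame of jig between 0.076 and 0.086 m and angle between blank's own z axis and vertical below 0.1 rad); the robot touches nothing.
It fails at once if the blank is lifted off the turntable (z of blank in the frame of jig above 0.091 m).
It fails at once if the blank is shoved off centre by more than 20 mm (horizontal distance between blank and turntable_centre above 0.02 m).
It fails at once if another thing on the bench is moved more than 30 mm (distance of any of bush, wedge, tape, sanding_block, offcut, glue, clamp from where it was at the start of the episode above 0.03 m).
It also fails if it takes over 38 s, if anything falls off the work surface, if the arm or the gripper's body presses on something with over 40 N, if the wrist force passes 120 N, or if a joint passes its speed limit or range.

## Working session

There is one attempt and no reset: what is moved stays moved. The work goes in short steps, Python scripts to look and compute and a tool call to move; the robot and the scene stay as the last step left them, time stands still between calls to the robot, and variables do not carry over. Pictures are saved under pics/ and viewed, on a budget of 10 in all, crops included, one or two more only if the job needs it, and the job is handed in when it is done.

Besides the shell and the picture viewer there is one more tool, called after "Call:" by a JSON object that holds its "name" and its "arguments", one argument or row to a line. drive_tool: Moves the arm, as the interface text tells. Its arguments: {"type":"object","properties":{"commands":{"type":"array","items":{"type":"array"}},"force":{"type":"number"}},"required":["commands"]}

```bash
mkdir -p pics
python3 - <<'E'
from workcell import bot
import cv2
for n in("scene","top"):
    im=bot.get_image(n); cv2.imwrite(f"pics/{n}0.png",im[:,:,::-1])
    c=bot.camera_info(n); print(n,c)
    for l in("button_top","lug_top","turntable_centre","blank","jig"):
        print(l,[(d["box"],round(d["confidence"],2)) for d in bot.spot_in(n,l)[:3]])
print(bot.observe())
E
```

```text
scene {'K': array([[442.41749594,   0.        , 324.11122822],
       [  0.        , 442.41749594, 245.71862576],
       [  0.        ,   0.        ,   1.        ]]), 'position': array([1.34378731, 0.35135084, 0.80827866]), 'attitude': array([-2.23574168, -0.01220019,  2.07034144])}
button_top [([374.8, 247.8, 20.3, 23.6], 0.57), ([369.8, 304.3, 12.2, 17.2], 0.23)]
lug_top [([300.5, 237.1, 95.9, 36.5], 0.68)]
turntable_centre [([300.7, 236.1, 93.9, 34.1], 0.75), ([311.5, 226.7, 44.3, 38.0], 0.27)]
blank [([313.5, 224.8, 42.9, 36.9], 0.84), ([405.8, 308.0, 47.6, 47.2], 0.77), ([428.0, 273.2, 47.3, 40.4], 0.75)]
jig [([250.1, 227.0, 155.3, 103.3], 0.66), ([517.1, 262.7, 54.9, 85.1], 0.38)]
top {'K': array([[558.63676447,   0.        , 317.79630736],
       [  0.        , 558.63676447, 239.4115112 ],
       [  0.        ,   0.        ,   1.        ]]), 'position': array([ 0.2328417 , -0.05600843,  1.56028093]), 'attitude': array([-2.93743691, -0.00352941, -1.59667404])}
button_top [([262.5, 249.6, 18.1, 11.9], 0.51), ([247.8, 209.3, 14.1, 10.7], 0.18)]
lug_top [([252.2, 213.7, 91.1, 59.
[... 253 characters left out ...]
.93)]
{'t': 0.6, 'joint_pos': array([ 1.18100938e+00,  5.26947143e-02,  1.61291346e+00, -3.77858293e-05,
        1.47599362e+00, -1.19015591e-01]), 'joint_vel': array([ 9.27168557e-04, -1.99328907e-03, -5.63431900e-04, -6.75898178e-05,
       -1.82277501e-04, -1.61231717e-03]), 'joint_efforts': array([-7.74985747e-04, -3.93417835e+01, -3.70228922e+01, -7.46952605e-05,
        6.78806628e-04, -1.16247929e-06]), 'eef_pos': array([0.16718173, 0.60220035, 0.2312988 ]), 'eef_rot': array([-3.14157911e+00,  3.62648177e-05,  2.87082488e+00]), 'contact_force': array([ 0.26765417, -0.20530245,  0.08168632]), 'moment': array([ 0.03926055, -0.0121444 , -0.02919332]), 'gripper_width': 0.0852950825386895}
```

View pics/scene0.png

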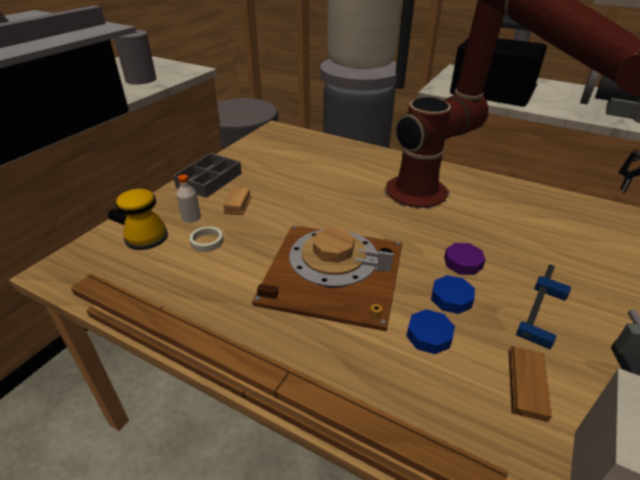

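View pics/top0.png

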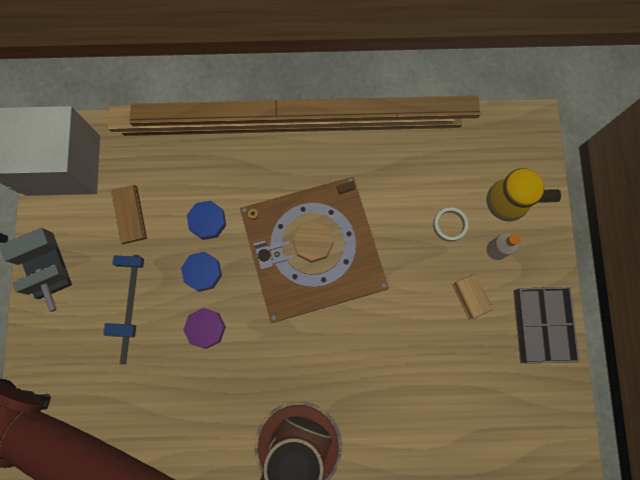

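The scene picture shows the jig at about (335,270), with the button at (385,252) and the lug at (383,260). In the top picture the jig centre is about (314,248), the button (264,255) and the lug (261,244). The wooden blank on the turntable is at (313,243). The look-alikes, blue at (206,219) and (201,271) and purple at (204,328) in the top picture, stay alone. One enlarged crop will confirm this.

```bash
cat > h.py <<'E'
import numpy as np
from scipy.spatial.transform import Rotation as Ro
from workcell import bot
def ray(n,uv):
    c=bot.camera_info(n); d=Ro.from_euler("xyz",c["attitude"]).as_matrix()@np.linalg.inv(c["K"])@[*uv,1]
    return np.array(c["position"]),d
def onz(n,uv,z):
    p,d=ray(n,uv); return p+d*(z-p[2])/d[2]
def tri(a,b):
    P=[ray("top",a),ray("scene",b)]
    A=0;B=0
    for p,d in P:
        d=d/np.linalg.norm(d);M=np.eye(3)-np.outer(d,d);A=A+M;B=B+M@p
    return np.linalg.solve(A,B)
def px(n,X):
    c=bot.camera_info(n); q=c["K"]@Ro.from_euler("xyz",c["attitude"]).as_matrix().T@(np.array(X)-c["position"]); return q[:2]/q[2]
E
python3 - <<'E'
import cv2,numpy as np
from h import *
a=cv2.imread("pics/top0.png")[170:330,230:395]; b=cv2.imread("pics/scene0.png")[215:330,250:410]
a=cv2.resize(a,(0,0),fx=4,fy=4,interpolation=cv2.INTER_CUBIC)[:, :]; b=cv2.resize(b,(0,0),fx=4,fy=4,interpolation=cv2.INTER_CUBIC)
cv2.imwrite("pics/ca.png",a);cv2.imwrite("pics/cb.png",b)
E
```

```text
(no output)
```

View pics/ca.png

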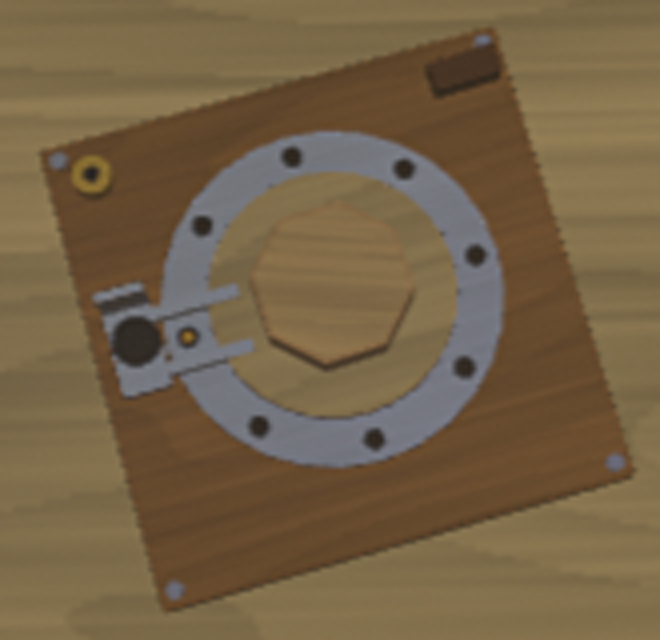

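View pics/cb.png

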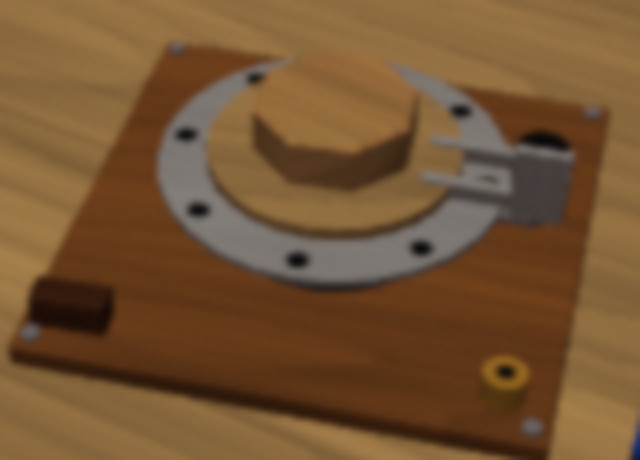

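The top crop shows the button at (136,341), the lug just clockwise of it at (120,297), and the light wood blank centred on the table. In the scene crop the lug's top edge runs from (513,147) to (575,153), with the button behind it. The wooden octagon on the turntable is the blank; the blue and purple ones stand on the bench.

Run:
```python
from h import *
from scipy.optimize import least_squares
np.set_printoptions(precision=4,suppress=True)
T=lambda p:(230+(p[0]+.5)/4-.5,170+(p[1]+.5)/4-.5); S=lambda p:(250+(p[0]+.5)/4-.5,215+(p[1]+.5)/4-.5)
H=[(202,226),(291,157),(404,168),(476,255),(464,367),(374,439),(259,427)] # k=1..7 clockwise
obs=[("top",T(h),k+1) for k,h in enumerate(H)]
# scene holes: match by model later
HS=[(461,111),(421,248),(297,260),(198,209),(186,134),(256,78)]
def hole(x,k):
    a=x[2]-k*np.pi/4; return [x[0]+.102*np.cos(a),x[1]+.102*np.sin(a),x[3]]
x0=[*onz("top",T((333,298)),.068)[:2],1.8,.068]
def res(x,o): return np.ravel([px(n,hole(x,k))-uv for n,uv,k in o])
r=least_squares(res,x0,args=(obs,)); print("top only",r.x,np.abs(r.fun).max())
obs2=list(obs)
for h in HS:
    d=[np.linalg.norm(px("scene",hole(r.x,k))-S(h)) for k in range(8)];k=int(np.argmin(d));print(k,min(d));obs2.append(("scene",S(h),k))
r=least_squares(res,r.x,args=(obs2,)); x=r.x;print("both",x,np.abs(r.fun).max())
C=x[:2];print("button meas z.106",onz("top",T((136,341)),.106), "model",C+.135*np.array([np.cos(x[2]),np.sin(x[2])]))
l=tri(T((119,289)),S((544,150)));print("lug tri",l)
print("hole tri k1",tri(T((202,226)),S((421,248))))
print("corners",[onz("top",T(p),.018)[:2] for p in[(42,152),(494,29),(633,472),(165,612)]],np.mean([onz("top",T(p),.018)[:2] for p in[(42,152),(494,29),(633,472),(165,612)]],0))
```

```text
top only [ 0.5299 -0.055   1.8289  0.0695] 0.16504000576074418
7 0.6821728705226051
1 0.7963348820707725
2 0.8942199070981203
3 0.6530141459708168
4 0.6607489122492749
5 0.4842718800813074
both [ 0.5303 -0.0551  1.8284  0.0675] 0.26807430520079834
button meas z.106 [0.4956 0.0752 0.106 ] model [0.4959 0.0755]
lug tri [0.5261 0.0853 0.1276]
hole tri k1 [0.5815 0.0331 0.0671]
corners [array([0.65  , 0.1493]), array([ 0.7337, -0.1764]), array([ 0.4106, -0.2603]), array([0.3229, 0.0646])] [ 0.5293 -0.0557]
```

Fit: axis at (0.530, -0.055), plunger at 104.8°, button at (0.4957, 0.0753). Heights from the two views agree with the text. I'll move above the button with the fingers shut and tool y along the clockwise tangent.

Call:
{"name": "drive_tool", "arguments": {
  "commands": [
    [[-11.44, -10.5, 1.0], 11.95, 1],
    [[-11.44, -10.5, 1.0], 11.95, 1],
    [[-11.44, -10.5, 1.0], 11.95, 1],
    [[-11.44, -10.5, 1.0], 11.95, 1],
    [[-11.44, -10.5, 1.0], 11.95, 1],
    [[-11.44, -10.5, 1.0], 11.95, 1],
    [[-11.44, -10.5, 1.0], 11.95, 1],
    [[-11.44, -10.5, 1.0], 11.95, 1],
    [[-11.44, -10.5, 1.0], 11.95, 1],
    [[-11.44, -10.5, 1.0], 11.95, 1]
  ],
  "force": 40
}}

```text
t: 1.85
eef_pos: [0.4967, 0.0731, 0.1916]
eef_rot: [3.14, 0.0, 1.827]
contact_force: [0.1, 0.9, 0.2]
gripper_width: 0.0002
```

Call:
{"name": "drive_tool", "arguments": {
  "commands": [
    [[0, 0, 1.0], 0, 1],
    [[0, 0, 1.8], 0, 1],
    [[0, 0, 2.0], 0, 1],
    [[0, 0, 2.1], 0, 1],
    [[0, 0, 2.2], 0, 1],
    [[0, 0, 2.3], 0, 1],
    [[0, 0, 2.42], 0, 1],
    [[0, 0, 2.42], 0, 1],
    [[0, 0, 2.42], 0, 1]
  ]
}}

```text
t: 2.98
eef_pos: [0.4975, 0.0755, 0.0971]
eef_rot: [3.137, 0.001, 1.828]
contact_force: [-1.3, 0.9, 7.0]
gripper_width: -0.0001
```

Call:
{"name": "drive_tool", "arguments": {
  "commands": [
    [[0, 0, 0.1], 0, 1],
    [[0, 0, 0.1], 0, 1],
    [[0, 0, 0.1], 0, 1]
  ]
}}

```text
t: 3.35
eef_pos: [0.4979, 0.0756, 0.0936]
eef_rot: [3.136, 0.001, 1.828]
contact_force: [-1.8, 0.8, 8.4]
gripper_width: 0.0001
```

Run:
```python
from h import *
import cv2
a=bot.get_image("top")[170:330,230:395]; b=bot.get_image("scene")[200:330,250:410]
f=lambda i:cv2.resize(i[:,:,::-1],(400,400),interpolation=cv2.INTER_CUBIC)
cv2.imwrite("pics/p5.png",np.hstack([f(a),f(b)]))
# where tip should be for rotation phi with tip tangentially ahead by s (m)
C=np.array([.5302,-.0551]);T0=1.8285
for s in(0,.0125):
  for phi in(0,.1,.2,.3,.4,.5,.6,.7,.785):
    th=T0-phi; P=C+.135*np.array([np.cos(th),np.sin(th)])+s*np.array([np.sin(th),-np.cos(th)])
    d=P-[.4957,.0754]; y=1.8285; print(s,phi,P.round(4),"dx,dy units",(np.array([d@[np.cos(y),np.sin(y)],d@[np.sin(y),-np.cos(y)]])/.04).round(2),"roll",round(np.degrees(phi)/5,2))
```

```text
0 0 [0.4958 0.0754] dx,dy units [0. 0.] roll 0.0
0 0.1 [0.509  0.0782] dx,dy units [-0.02  0.34] roll 1.15
0 0.2 [0.5224 0.0797] dx,dy units [-0.07  0.67] roll 2.29
0 0.3 [0.5359 0.0798] dx,dy units [-0.15  1.  ] roll 3.44
0 0.4 [0.5493 0.0785] dx,dy units [-0.27  1.32] roll 4.58
0 0.5 [0.5626 0.076 ] dx,dy units [-0.41  1.62] roll 5.73
0 0.6 [0.5755 0.0721] dx,dy units [-0.59  1.91] roll 6.88
0 0.7 [0.588  0.0669] dx,dy units [-0.79  2.18] roll 8.02
0 0.785 [0.5981 0.0616] dx,dy units [-0.99  2.39] roll 9.0
0.0125 0 [0.5079 0.0786] dx,dy units [0.   0.32] roll 0.0
0.0125 0.1 [0.5213 0.0802] dx,dy units [-0.05  0.65] roll 1.15
0.0125 0.2 [0.5349 0.0804] dx,dy units [-0.13  0.98] roll 2.29
0.0125 0.3 [0.5484 0.0793] dx,dy units [-0.24  1.3 ] roll 3.44
0.0125 0.4 [0.5617 0.0768] dx,dy units [-0.39  1.6 ] roll 4.58
0.0125 0.5 [0.5747 0.073 ] dx,dy units [-0.56  1.89] roll 5.73
0.0125 0.6 [0.5873 0.0679] dx,dy units [-0.77  2.17] roll 6.88
0.0125 0.7 [0.5993 0.0616] dx,dy units [-0.99  2.42] roll 8.02
0.0125 0.785 [0.6089 0.0553] dx,dy units [-1.21  2.61] roll 9.0
```

View pics/p5.png

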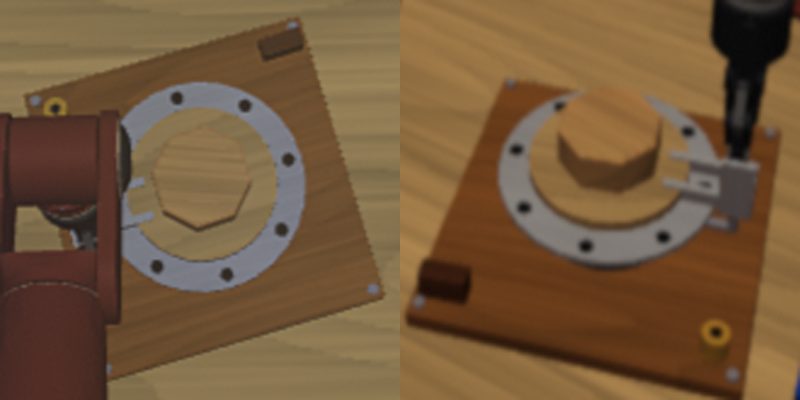

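The fingertip is on the button, in front of the lug, and has it about 12 mm down. Next I'll sweep about half way along the arc with it pressed.

Call:
{"name": "drive_tool", "arguments": {
  "commands": [
    [[0, 0.17, 0], 0, 1],
    [[0, 0.32, 0], 0, 1],
    [[-0.02, 0.48, 0], 0.57, 1],
    [[-0.05, 0.65, 0], 1.15, 1],
    [[-0.09, 0.82, 0], 1.72, 1],
    [[-0.13, 0.98, 0], 2.29, 1],
    [[-0.18, 1.14, 0], 2.86, 1],
    [[-0.24, 1.3, 0], 3.44, 1],
    [[-0.31, 1.45, 0], 4.0, 1],
    [[-0.39, 1.6, 0], 4.58, 1]
  ]
}}

```text
t: 4.7
eef_pos: [0.564, 0.0765, 0.0938]
eef_rot: [3.136, -0.001, 1.427]
contact_force: [-1.1, -0.5, 7.6]
gripper_width: -0.0002
```

Run:
```python
from h import *
import cv2
a=bot.get_image("top")[170:330,230:395]; b=bot.get_image("scene")[200:330,250:410]
f=lambda i:cv2.resize(i[:,:,::-1],(400,400),interpolation=cv2.INTER_CUBIC)
cv2.imwrite("pics/p6.png",np.hstack([f(a),f(b)]))
print(bot.observe()["eef_pos"],bot.observe()["eef_rot"],bot.observe()["contact_force"])
```

```text
[0.56488216 0.07626222 0.09413523] [ 3.13456292e+00 -8.31345581e-04  1.42768483e+00] [1.04676457 0.07762354 7.22087783]
```

View pics/p6.png

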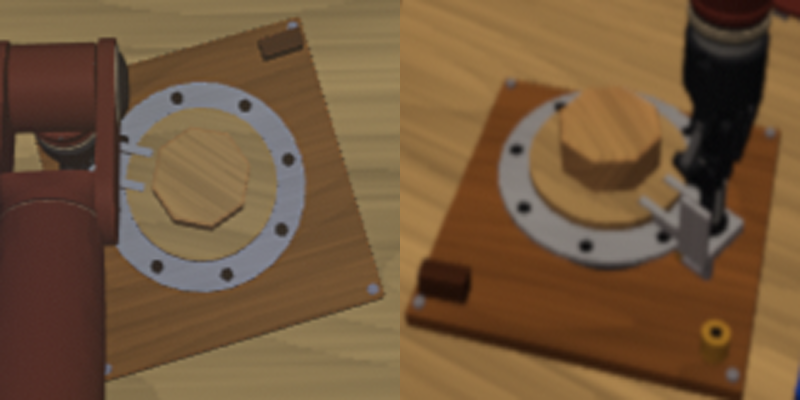

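In the scene crop the table has turned about 0.5 rad, dragged by friction, with the blank still centred and a gap between tip and lug. I'll lift so the pin slides under the plate, then push slowly against the lug with the tip above the button, so that the pin catches in the hole by itself.

Call:
{"name": "drive_tool", "arguments": {
  "commands": [
    [[0, 0, -0.3], 0, 1],
    [[0, 0, -0.5], 0, 1],
    [[-0.01, 0.16, -0.5], 0.57, 1],
    [[-0.05, 0.33, -0.5], 1.15, 1],
    [[-0.09, 0.5, -0.5], 1.72, 1],
    [[-0.13, 0.66, -0.5], 2.29, 1],
    [[-0.16, 0.74, -0.5], 2.58, 1],
    [[-0.18, 0.82, -0.5], 2.86, 1],
    [[-0.21, 0.9, -0.5], 3.15, 1],
    [[-0.24, 0.98, -0.5], 3.44, 1]
  ]
}}

```text
t: 6.05
eef_pos: [0.599, 0.0612, 0.1104]
eef_rot: [-3.141, 0.0, 1.127]
contact_force: [-3.1, 0.7, 1.6]
gripper_width: 0.0
```

Run:
```python
from h import *
import cv2
a=bot.get_image("top")[170:330,230:395]; b=bot.get_image("scene")[215:325,330:440]
f=lambda i:cv2.resize(i[:,:,::-1],(400,400),interpolation=cv2.INTER_CUBIC)
cv2.imwrite("pics/p7.png",np.hstack([f(a),f(b)]))
o=bot.observe();print(o["eef_pos"],o["eef_rot"],o["contact_force"])
```

```text
[0.59980552 0.06074725 0.1105241 ] [ 3.13981698e+00 -7.37316424e-05  1.12732324e+00] [0.31894206 0.05177765 0.16301994]
```

View pics/p7.png

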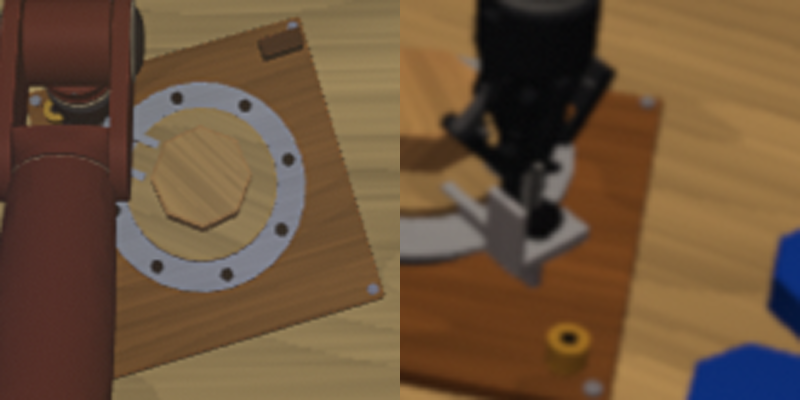

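Call:
{"name": "drive_tool", "arguments": {
  "commands": [
    [[0, 0.04, 0], 0.15, 1],
    [[0, 0.08, 0], 0.3, 1],
    [[0, 0.12, 0], 0.4, 1],
    [[-0.01, 0.16, 0], 0.55, 1],
    [[-0.02, 0.2, 0], 0.7, 1],
    [[-0.02, 0.24, 0], 0.85, 1],
    [[-0.03, 0.28, 0], 1.0, 1],
    [[-0.04, 0.32, 0], 1.1, 1]
  ]
}}

```text
t: 7.15
eef_pos: [0.6101, 0.0543, 0.1106]
eef_rot: [3.141, -0.0, 1.031]
contact_force: [-1.4, 0.7, 0.5]
gripper_width: -0.0002
```

Run:
```python
from h import *
import cv2
a=bot.get_image("top")[170:330,230:395]; b=bot.get_image("scene")[215:325,330:440]
f=lambda i:cv2.resize(i[:,:,::-1],(400,400),interpolation=cv2.INTER_CUBIC)
cv2.imwrite("pics/p8.png",np.hstack([f(a),f(b)]))
o=bot.observe();print(o["eef_pos"],o["eef_rot"],o["contact_force"])
```

```text
[0.61008742 0.0542175  0.11052548] [ 3.14148150e+00 -1.20513946e-04  1.03177420e+00] [ 1.38713588 -0.34370638  0.47247162]
```

View pics/p8.png

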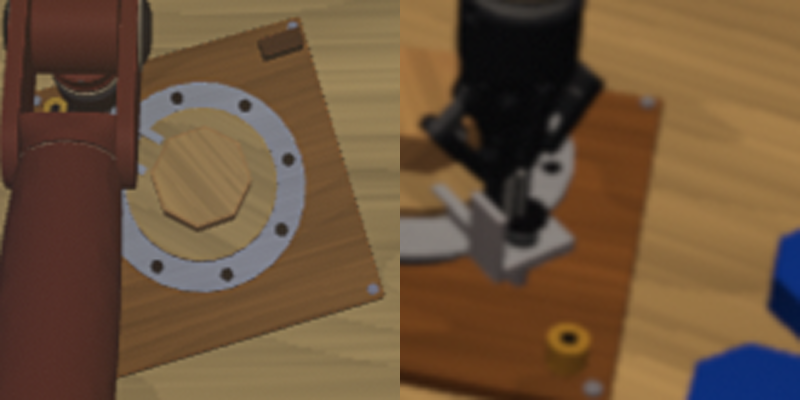

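In the crop the button (530,215) looks higher above the block than before, so the pin may be in the hole. I'll nudge a little further and watch the force as a check.

Call:
{"name": "drive_tool", "arguments": {
  "commands": [
    [[0, 0.05, 0], 0.1, 1],
    [[0, 0.1, 0], 0.3, 1],
    [[0, 0.1, 0], 0.3, 1],
    [[0, 0.1, 0], 0.3, 1]
  ]
}}

```text
t: 7.75
eef_pos: [0.6128, 0.0524, 0.1104]
eef_rot: [-3.14, 0.001, 1.006]
contact_force: [-4.9, 1.6, 3.0]
gripper_width: 0.0003
```

Call:
{"name": "drive_tool", "arguments": {
  "commands": [
    [[0, 0.05, 0], 0, 1],
    [[0, 0.1, 0], 0, 1],
    [[0, 0.1, 0], 0, 1],
    [[0, 0.1, 0], 0, 1]
  ]
}}

```text
t: 8.25
eef_pos: [0.6137, 0.0517, 0.1103]
eef_rot: [-3.133, 0.002, 1.006]
contact_force: [-14.9, 4.2, 8.4]
gripper_width: 0.0001
```

The force climbs to 15 N with hardly any motion, so the table is locked. I'll back off, lift and swing clear.

Call:
{"name": "drive_tool", "arguments": {
  "commands": [
    [[0, -0.2, 0], 0, 1],
    [[0, -0.35, 0], 0, 1],
    [[0, -0.35, -0.5], 0, 1],
    [[0, -0.35, -1.5], 0, 1],
    [[0, -0.35, -3.0], 0, 1],
    [[1.5, -0.35, -3.0], 0, 1],
    [[3.0, -0.35, -3.0], 0, 1],
    [[4.5, -0.35, -3.0], 0, 1],
    [[4.5, -0.35, -3.0], 0, 1],
    [[4.5, -0.35, -3.0], 0, 1]
  ]
}}

```text
t: 9.5
eef_pos: [0.7017, 0.2094, 0.2315]
eef_rot: [3.14, -0.0, 1.006]
contact_force: [0.2, 0.3, -0.5]
gripper_width: -0.0
```

Run:
```python
from h import *
import cv2
np.set_printoptions(precision=4,suppress=True)
a=bot.get_image("top")[170:330,230:395]; b=bot.get_image("scene")[200:330,250:410]
f=lambda i:cv2.resize(i[:,:,::-1],(400,400),interpolation=cv2.INTER_CUBIC)
cv2.imwrite("pics/p9.png",np.hstack([f(a),f(b)]))
o=bot.observe();print(o["eef_pos"],o["contact_force"])
for l in("button_top","blank"):
    for n in("top","scene"): print(l,n,[(d["box"],round(d["confidence"],2)) for d in bot.spot_in(n,l)[:3]])
print("button expected px",px("top",[.598,.0615,.106]),px("scene",[.598,.0615,.106]))
```

```text
[0.7014 0.2085 0.2318] [-0.054   0.0542 -0.7038]
button_top top [([266.8, 209.7, 17.5, 16.5], 0.61)]
button_top scene [([356.2, 268.7, 15.9, 23.3], 0.6)]
blank top [([246.7, 208.3, 12.6, 12.0], 0.66), ([293.0, 224.2, 37.3, 41.6], 0.65), ([217.0, 213.1, 7.5, 14.2], 0.63)]
blank scene [([431.2, 273.5, 41.4, 40.6], 0.95), ([443.3, 239.8, 42.4, 32.0], 0.84), ([408.2, 309.4, 44.0, 44.2], 0.72)]
button expected px [268.5201 217.1228] [363.5024 272.4697]
```

View pics/p9.png

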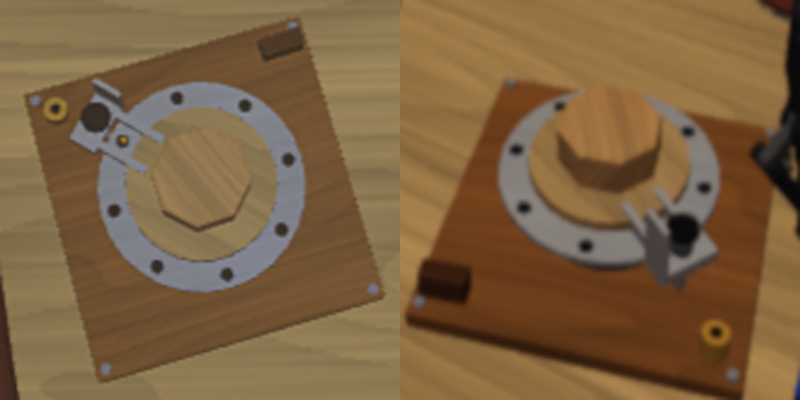

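Both views show the button at (269.4,217.0) in the top picture and about (363,272.5) in the scene picture. For one hole on with the plunger fully up (106 mm) I expected (268.5,217.1) and (363.5,272.5). The blank sits centred, the bush and wedge are unmoved, and the hand is clear.

```bash
python3 -c "
from workcell import bot
print(bot.finish_job())"
```

```text
the job is handed in; nothing more can be done
None
```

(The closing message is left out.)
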